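# Seat the lockring key in the wheel hub

## Robot

A 7-joint arm with a two-finger parallel gripper is mounted at the origin on the work surface. World frame = base frame: x ahead of the robot, y to its left, z up, the work surface at z = 0. Lengths are in m, angles in rad, forces in N, time in s.
With the tool pointing down it reaches from about 0.425 to 0.925 m from the base axis. Payload 6.8 kg.
Tool frame: the origin (TCP) lies on the front face of the gripper's body, between the roots of the fingers; the fingertips stand 73 mm ahead of it and the grasp point (between the pads) lies 54 mm ahead of it (env.nose_length is the distance from the TCP to the fingertips, in m); z points along the fingers, y is the line along which they close (so a half turn about z gives the same grasp; the last joint's range is limited). The gripper opens to 85 mm and grips with 20 to 120 N. Pads are 22 mm wide; open, the fingers measure 114 mm over their backs; the gripper's body (76 mm by 85 mm) begins 54 mm behind the grasp point. The pads swing forward as they close: fully open they stand 13 mm farther back than shut.
Start: joints at [1.066, 0.477, 0.022, 1.555, -0.011, 1.109, -0.083], TCP at [0.261, -0.623, 0.304] pointing down, gripper open.
Joint ranges: [-2.96, 2.96], [-0.34, 2.1], [-1.41, 1.46], [0.24, 2.44], [-1.37, 4.51], [0.17, 1.92], [-2.96, 2.96]. Speed limits (rad/s): [2.39, 2.39, 3.14, 3.14, 3.14, 3.14, 3.14].

## Interface

Orientations are given as a unit quaternion [w, x, y, z].
In Python, from cell import env, kin, camera, calibration, job gives the robot as it stands. The module is installed in compiled form; this text tells all that it offers. Calls block until the motion is done:
- env.reach(position, orientation): joint-space move of the TCP to a pose.
- env.movel(position, velocity=0.15, rot=None, stop_force=None): straight line of the TCP; rot=None keeps the orientation; velocity is the mean speed in m/s. With stop_force (N) it stops when the force on the tool has changed by that much, and returns True; else False.
- env.goto_joints(angles): joint-space move.
- env.grip(opening, f_grip=None): finger opening in m; f_grip is the grip in N (None keeps the last); returns when the fingers have stopped.
- env.dwell(seconds).
- kin.inverse_kinematics(position, orientation): joint angles nearest the present ones, or None.
- env.get_state(): the state.
- camera(name): name is "side" or "top"; returns (picture, depth): 480x640x3 uint8, blue, green, red; 480x640 float32, m along the optical axis (not along the pixel's ray), 0 where there is no reading.
- calibration(name): a dict with "fx", "fy", "cx", "cy" (pixels), "rvec" (rotation vector, rad) and "tvec" (3), from world to camera coordinates, as OpenCV has them. Camera axes: x right, y down, z forward; pixel columns grow to the right and rows downward; lengths in m; the calibration is good to about 2 mm. A picture is of the moment at which its call begins. calibration takes no time and is no camera call.
A pose or a line that the arm cannot do raises env.PlanningError and nothing moves.
- job.job_done(): hands the job in; it is judged then, once.
The state is a dict: "time": time; "qpos": joint angles; "joint_velocities": joint speeds; "joint_torque": joint torques, N m; "tcp_pos": TCP position; "orientation": TCP orientation; "force": force on the tool from outside, world axes, zero at the start; "torque": the same for the moment, N m; "opening": finger opening in m; "gripper_force": force on a finger pad.
Only numpy, scipy, OpenCV 4.12 (cv2) and the standard library are available. Lean on these libraries where they do the work, as an engineer would, in place of code of your own. Each camera call takes 0.05 s, during which the arm holds its last target. There are 200 camera calls.

## Task

Take the red-handled key off its stand: lift it until the screw head comes into the wide part of its keyhole, and draw it off along the screw. Set its cross-shaped foot gently, without dropping it, in the blue round mouth on top of the wheel hub and, pressing only lightly, turn it until it drops fully home into the cross recess; then leave it standing there upright by itself, with the other things on the bench left where they are.

Things in the scene. Friction and masses are not known exactly. Their poses are not given: they have to be found in the camera images.
- key_handle (a point): Centre of the key's red handle, a square bar 24 x 24 mm, 50 mm tall, upright: grip it from above across any two opposite flats. Axes of the key: z up along it, x and y normal to the handle's flats. The key is 150 mm tall, 0.11 to 0.22 kg, symmetric about one upright axis; this point is 125 mm above its lower end.
- key: The same key; origin at the centre of its underside, axes as key_handle. From there up: cross foot 0-18 mm, 15 mm round shaft to 50, keyhole plate 50-100 (44 mm wide along y, 6 thick along x), handle 100-150. Keyhole through the plate along x: slot 7 mm wide with its upper end at 86 mm, opening at 74 mm into a part 16 mm wide that ends at 54 mm.
- key_tip (a point): Centre of the underside of the key's foot (same point as key). The foot is a steel cross of two bars, each 24 mm long, 6.5 mm wide and 18 mm tall, along the key's x and y, so it fits its recess every quarter turn.
- stand: Key stand, fixed: foot 100 x 110 x 8 mm, blue upright plate 90 mm wide, top 124 mm above the bench. Origin on the bench under the plate's front face; -x points out of that face, along the screw. The key hangs on the screw by the upper end of its slot, its x along the stand's x. To free it: lift 20 mm (15 to 24 will do), then move it 20 mm or more (better 35) along the stand's -x.
- screw (a point): Centre of the outer end of the stand's keyhole screw, 115.5 mm above the bench: brass head 10 mm across, 4 mm thick, on a 5 mm shank 10 mm long, on an 18 mm grey boss that stands 12 mm out of the plate.
- hub: Black bicycle wheel hub (flanges 58 mm) upright in a grey block 120 x 100 x 36 mm, with a blue lockring 44 mm across on top; all fixed. Origin on the bench, on the hub's axis. The lockring turns only under much more torque (1.2 N m) than finding the recess needs.
- mouth (a point): Centre of the lockring's round mouth, at its rim, 128 mm above the bench. Mouth 28 mm across; 6 mm down are four bright steps with the cross recess between: grooves 10 mm wide, 28 long, floor 16 mm below the rim. A foot out of line rests on the steps; in line (within 8 degrees) it drops 10 mm more. The grooves' angle varies, is NOT this point's, and must be seen or felt by turning.
- wrench: Open-ended spanner lying on the bench, about 170 mm long; leave alone.
- driver: Screwdriver lying on the bench, about 190 mm long; leave alone.
- lube: Small black bottle with red cap, 44 mm across, 110 mm tall; leave alone.
- grease: Clear jar with yellow lid, 60 mm across, 45 mm tall; leave alone.
- bearing: Steel bearing ring, 42 mm across, 12 mm high, lying flat; leave alone.
- tray: Blue parts tray 110 x 120 x 30 mm; leave alone.
- cone: Brass bearing cone, 28 mm across, 22 mm high; leave alone.
Not all that is in view belongs to the job. There is more than one size of the key; the job needs the middle-sized.

How it is judged:
By the outcome, as a careful person would: the job done as asked, in the order asked, and still so for the second after the job is handed in, with the robot touching nothing.
It also fails if it takes over 58 s, if anything falls off the work surface, if the arm or the gripper's body presses on something with over 40 N, if the wrist force passes 120 N, or if a joint passes its speed limit or range.

## Working session

There is one attempt and no reset: what is moved stays moved. The work goes in short steps, each a Python script; the robot and the scene stay as the last script left them, time stands still between calls to the robot, and variables do not carry over. Pictures are saved under pics/ and viewed, at most 10 in all, crops included, and the job is handed in when it is done.

```bash
mkdir -p pics
cat > h.py <<'E'
import numpy as np, cv2
from cell import env, kin, camera, calibration, job
def cam(n):
    c=calibration(n);K=np.array([[c['fx'],0,c['cx']],[0,c['fy'],c['cy']],[0,0,1.]])
    R=cv2.Rodrigues(np.array(c['rvec'],float))[0];t=np.array(c['tvec'],float).ravel();return K,R,t
def cloud(n,d):
    K,R,t=cam(n);v,u=np.mgrid[:480,:640]
    p=np.stack([(u-K[0,2])/K[0,0]*d,(v-K[1,2])/K[1,1]*d,d],-1)
    return (p-t)@R
def ray(n,u,v,z):
    K,R,t=cam(n);o=-R.T@t;d=R.T@np.array([(u-K[0,2])/K[0,0],(v-K[1,2])/K[1,1],1]);return o+d*(z-o[2])/d[2]
def proj(n,P):
    K,R,t=cam(n);q=K@(R@np.array(P)+t);return q[:2]/q[2]
E
python3 - <<'E'
from h import *
for n in('top','side'):
    p,d=camera(n);cv2.imwrite(f'pics/{n}0.png',p);np.savez(f'{n}0.npz',p=p,d=d)
    K,R,t=cam(n);print(n,K[0,0],-R.T@t,R[2],(d>0).mean())
print(env.get_state())
E
```

```text
top 478.4660873034806 [0.45558068 0.00274801 1.25816297] [ 0.11833004 -0.00534182 -0.99295995] 0.9961067708333333
side 449.440578589296 [ 0.48311634 -0.80397174  0.71566646] [ 0.10103464  0.80526692 -0.5842407 ] 0.9960091145833333
{'time': 0.1, 'qpos': array([ 1.06590062,  0.47771897,  0.02233687,  1.55635104, -0.01148554,
        1.10929632, -0.08307776]), 'joint_velocities': array([ 1.20904291e-03, -4.06675286e-03,  1.12211306e-03, -1.35151213e-03,
        2.44835446e-05,  1.16363344e-04, -3.80162254e-04]), 'joint_torque': array([ 5.39595800e-03, -5.97760713e+01,  1.61413271e+00, -2.81953937e+01,
        1.28756335e-02,  5.02189941e-03,  3.76557580e-06]), 'tcp_pos': array([ 0.26070181, -0.62217426,  0.30302236]), 'orientation': array([-7.91289322e-04,  9.80377977e-01,  1.97125201e-01, -2.25336548e-04]), 'force': array([-0.36903311,  0.4453121 , -0.06317969]), 'torque': array([ 0.00066932, -0.04060523,  0.04865277]), 'gripper_force': 0.0, 'opening': 0.08514936011537962}
```

View pics/top0.png

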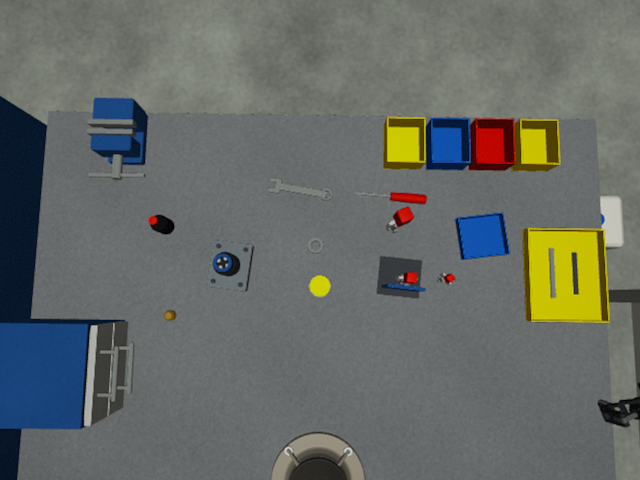

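View pics/side0.png

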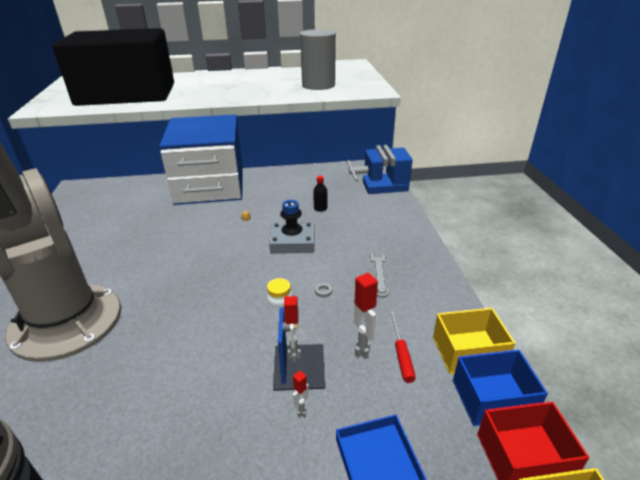

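The pictures show the stand at top (400,278), with the middle key hanging at (411,278). The large key is at (403,216), the small one at (449,278) and the hub at (226,263). The plate is on the stand's near side, so the screw points roughly +x in world.

```bash
cat > m.py <<'E'
from h import *
def masks(p):
    h=cv2.cvtColor(p,cv2.COLOR_BGR2HSV);H,S,V=cv2.split(h)
    return ((H<8)|(H>172))&(S>150)&(V>60),(H>100)&(H<125)&(S>130)&(V>40)
def rect(P):
    r=cv2.minAreaRect((P[:,:2]*1000).astype(np.float32));return np.round(np.array(r[0]),1),np.round(r[1],1),round(r[2],1),len(P)
if __name__=='__main__':
    for n in('top','side'):
        z=np.load(n+'0.npz');p,d=z['p'],z['d'];W=cloud(n,d);r,b=masks(p);Z=W[...,2]
        X=W[...,0];Y=W[...,1]
        k=r&(abs(Z-.182)<.006)&(X>.35)&(X<.7)&(abs(Y+.2)<.15)
        nn,l,s,c=cv2.connectedComponentsWithStats(k.astype(np.uint8))
        for i in range(1,nn):
            if s[i,4]>8: q=W[l==i];print(n,'keytop',rect(q),q[:,2].mean(),c[i])
        k=r&(Z>.05)&(abs(Y+.2)<.15)&(X<.8);nn,l,s,c=cv2.connectedComponentsWithStats(k.astype(np.uint8))
        for i in range(1,nn):
            if s[i,4]>8: q=W[l==i];print(n,'red',rect(q),np.percentile(q[:,2],[2,98]),c[i],s[i])
        k=b&(Z>.02)&(Z<.135)&(abs(Y+.2)<.1)&(X<.6);q=W[k];print(n,'plate',rect(q),np.percentile(q[:,2],[2,98]))
        k=b&(abs(Z-.115)<.02)&(abs(Y+.2)<.1)&(X<.6);q=W[k];print(n,'platetop',rect(q),cv2.fitLine((q[:,:2]).astype(np.float32),2,0,.01,.01).ravel())
        k=b&(abs(Z-.128)<.006)&(abs(Y-.2)<.15)&(X<.7)&(X>.3);q=W[k];print(n,'ring',rect(q),cv2.minEnclosingCircle((q[:,:2]*1000).astype(np.float32)))
    a=np.load('top0.npz')['p']
    A=cv2.resize(a[240:290,200:250],(400,400),interpolation=cv2.INTER_CUBIC);B=cv2.resize(a[250:300,370:420+0],(400,400),interpolation=cv2.INTER_CUBIC)
    cv2.imwrite('pics/crop1.png',np.hstack([A,B]))
E
python3 m.py
```

```text
top keytop (array([ 630.2, -173.6]), array([26. ,  4.5]), 37.2, 16) 0.1813813421714393 [398.    219.875]
top keytop (array([ 500.3, -202.3]), array([23.4, 22.7]), 88.7, 108) 0.18079474531414452 [411.05555556 277.46296296]
top red (array([ 639. , -185.8]), array([31.6, 32.5]), 22.6, 243) [0.15630137 0.20214337] [403.04938272 216.03292181] [394 207  20  19 243]
top red (array([ 500.1, -202. ]), array([24.4, 22.8]), 86.9, 123) [0.15406956 0.1842946 ] [410.37398374 277.47154472] [404 272  13  11 123]
top red (array([ 502.3, -309.5]), array([16. , 17.3]), 33.9, 59) [0.09041312 0.11088644] [449.28813559 278.        ] [444 274  11   9  59]
top plate (array([ 478.9, -199.6]), array([88.9,  9. ]), 84.4, 165) [0.05034081 0.12684572]
top platetop (array([ 478.9, -199.6]), array([88.9,  8.9]), 84.2, 148) [ 0.09689953  0.99529415  0.47851792 -0.19766776]
top ring (array([531.5, 234.7]), array([42.1, 41.3]), 48.2, 150) ((530.72412109375, 234.99728393554688), 21.60301971435547)
side keytop (array([ 639.9, -200.9]), array([19.6, 37.2]), 69.8, 103) 0.18181789821705222 [365.87378641 290.33980583]
side
[... 178 characters left out ...]
6) [0.14034283 0.20145954] [365.57692308 291.50887574] [355 273  22  39 676]
side red (array([ 502.6, -208.9]), array([23.5, 22.3]), 84.1, 323) [0.13831252 0.18428052] [290.48916409 309.14860681] [284 296  14  27 323]
side red (array([ 506.1, -315.2]), array([17.4, 18.1]), 34.6, 221) [0.07867441 0.11043456] [299.44343891 381.05882353] [293 371  13  22 221]
side plate (array([ 482.4, -207.5]), array([88.4,  8.4]), 84.5, 396) [0.02526774 0.12675565]
side platetop (array([ 482.3, -206.9]), array([87.4,  8.1]), 84.8, 215) [ 0.09502424  0.99547493  0.4815789  -0.21890254]
side ring (array([534.3, 228.7]), array([40.4, 36.9]), 84.1, 87) ((534.3414306640625, 228.90740966796875), 21.823257446289062)
```

View pics/crop1.png

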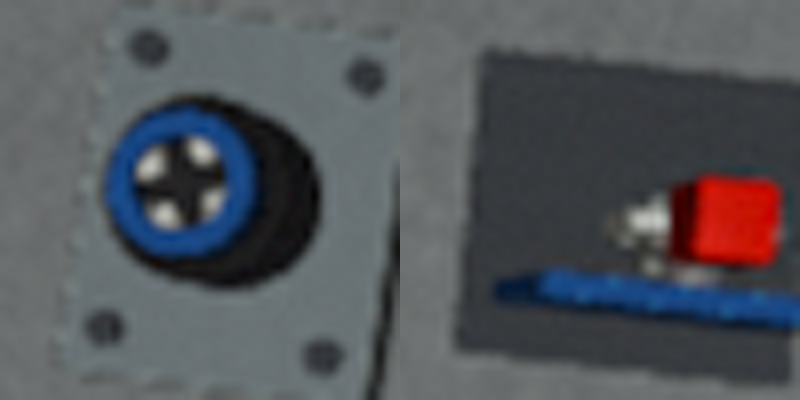

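The crop shows bright steps on the hub at the four diagonals, so the grooves are nearly aligned with the image. The key's flats are parallel to the plate. The two views differ by a steady (2.5,-6) mm, so I'll use the mean, grasp the key, and measure the grooves.

```bash
cat >> h.py <<'E'
def Q(deg): a=np.radians(deg)/2; return np.array([0,np.cos(a),np.sin(a),0])
def st(m=''):
    s=env.get_state();print(m,'t%.1f'%s['time'],np.round(s['tcp_pos']*1000,1),'F',np.round(s['force'],1),'T',np.round(s['torque'],2),'op%.4f g%.0f'%(s['opening'],s['gripper_force']));return s
E
python3 - <<'E'
from h import *
# groove angle: bright steps in top view
p=np.load('top0.npz')['p'][255:275,215:238].astype(float)
g=p.min(-1);v,u=np.nonzero(g>100);P=np.array([ray('top',a+215,b+255,.122)[:2] for a,b in zip(u,v)]);w=g[v,u]-100
c=np.average(P,axis=0,weights=w);a=np.arctan2(*(P-c).T[::-1]);r=np.linalg.norm(P-c,axis=1)
m=r<.014;s=np.sum(w[m]*np.exp(4j*a[m]));print('steps centre',c,'step dir',np.degrees(np.angle(s))/4,'coh',abs(s)/w[m].sum())
x,y=.5013,-.2051
env.reach([x,y,.30],Q(-5.6));st()
env.grip(.06)
env.movel([x,y,.213],.12);st('down')
env.grip(0.02,50);st('grip')
pic,d=camera('side');cv2.imwrite('pics/g.png',cv2.resize(pic[250:400,220:420],(800,600)))
E
```

```text
steps centre [0.53233898 0.23618743] step dir -28.191063691656144 coh 0.739348186479772
 t1.9 [ 501.  -206.2  300. ] F [-0.5 -0.2  0.2] T [ 0.02 -0.02  0.02] op0.0853 g0
down t3.1 [ 501.8 -205.2  213.6] F [ 0.1 -0.7  0.9] T [-0.02 -0.06  0.02] op0.0599 g0
grip t3.5 [ 501.7 -205.1  213.6] F [-0.2  1.2  3.8] T [ 0.15  0.12 -0.02] op0.0234 g50
```

View pics/g.png

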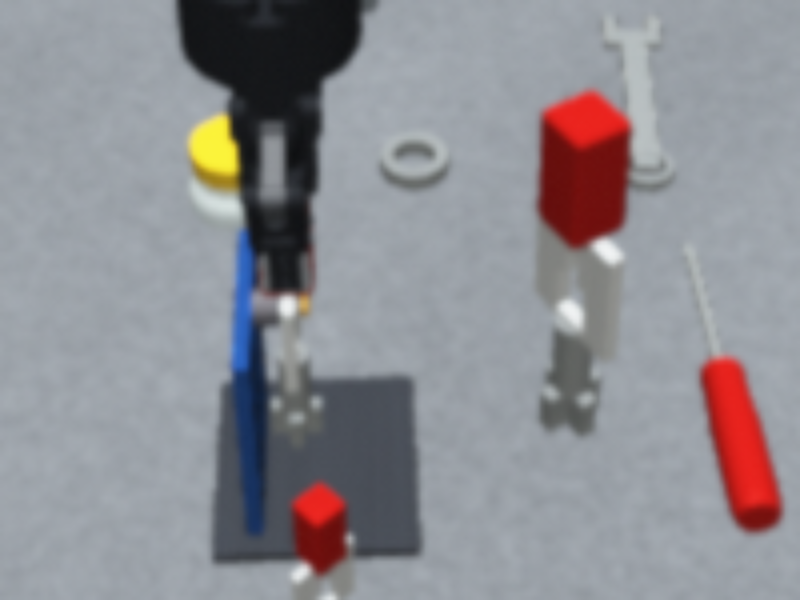

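The fingers are centred on the handle at (262-312,270), and the screw with its boss shows at (285,305). The contact forces are small, so I'll lift it and draw it off.

Run:
```python
from h import *
s=st();p=s['tcp_pos'].copy();e=np.array([np.cos(np.radians(-5.6)),np.sin(np.radians(-5.6)),0])
p=np.array([.5013,-.2051,.213])
f=env.movel(p+[0,0,.0195],.05,stop_force=15);st(f'lift {f}')
if f: raise SystemExit
f=env.movel(p+[0,0,.0195]+.042*e,.06,stop_force=12);st(f'off {f}')
pic,d=camera('side');cv2.imwrite('pics/o.png',cv2.resize(pic[250:400,220:420],(800,600)))
```

```text
t3.6 [ 501.7 -205.1  213.6] F [-0.8  1.5  4.4] T [0.15 0.15 0.  ] op0.0232 g50
lift False t4.1 [ 501.2 -205.1  232.6] F [ 0.2 -0.5 -2. ] T [ 0.04  0.06 -0.01] op0.0232 g50
off False t5.0 [ 542.8 -209.2  232.3] F [ 0.  -0.3 -2.5] T [-0.01  0.02  0.01] op0.0234 g50
```

View pics/o.png

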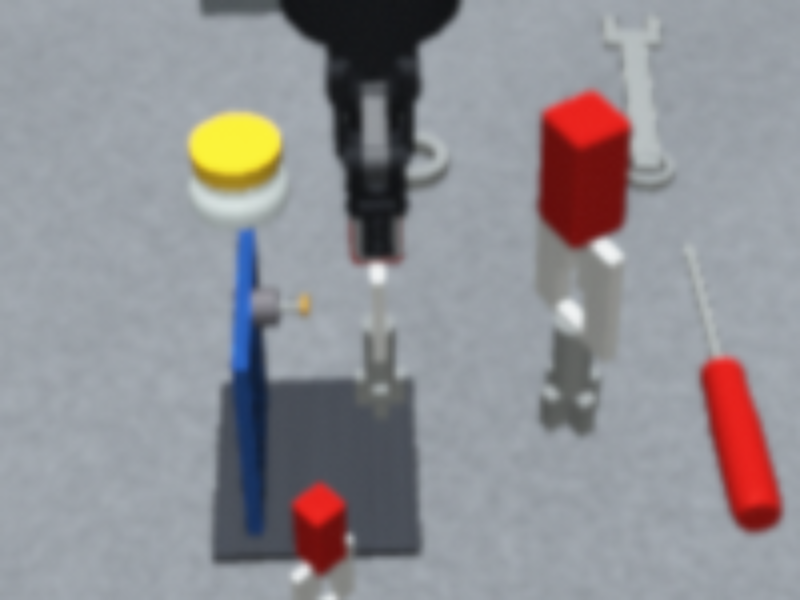

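The key is off the screw: its plate is at (378,300) and the screw end at (305,303), well clear. Next I'll carry it to hover over the hub and check its alignment in the side view.

Run:
```python
from h import *
s=env.get_state();p=s['tcp_pos']
env.movel([p[0],p[1],.36],.15)
env.reach([.533,.2317,.36],Q(15.5))
env.movel([.533,.2317,.333],.1);env.dwell(.3);st('hover')
pic,d=camera('side');np.savez('hov.npz',p=pic,d=d)
cv2.imwrite('pics/hov.png',cv2.resize(pic[150:240,230:350],(800,600),interpolation=cv2.INTER_CUBIC))
W=cloud('side',d);near=(abs(W[...,0]-.533)<.04)&(abs(W[...,1]-.23)<.04)
for z in np.arange(.10,.26,.008):
    k=near&(abs(W[...,2]-z)<.004)
    q=W[k]; v,u=np.nonzero(k)
    if len(q): print('%.3f'%z,len(q),np.round([q[:,0].min()*1e3,q[:,0].max()*1e3,q[:,1].min()*1e3]),u.min(),u.max(),v.min(),v.max())
```

```text
hover t8.3 [533.2 231.8 333.6] F [-1.  -0.3 -1.9] T [ 0.01  0.02 -0.04] op0.0238 g50
0.100 100 [506. 563. 200.] 280 301 209 219
0.108 45 [512. 558. 208.] 282 299 209 215
0.116 53 [515. 554. 209.] 283 298 203 212
0.124 95 [513. 555. 207.] 282 298 199 209
0.132 46 [514. 556. 209.] 282 298 199 207
0.148 1 [528. 528. 228.] 287 287 196 196
0.156 19 [523. 547. 218.] 285 294 192 196
0.164 30 [523. 547. 216.] 285 294 190 195
0.172 27 [524. 547. 219.] 285 294 188 191
0.180 14 [529. 542. 223.] 287 292 185 187
0.188 19 [529. 543. 222.] 287 292 181 185
0.196 10 [528. 537. 222.] 286 290 179 182
0.204 28 [527. 542. 209.] 285 292 173 181
0.212 21 [527. 542. 207.] 285 292 170 178
0.220 21 [528. 543. 209.] 285 292 167 176
0.228 20 [528. 543. 208.] 285 292 165 173
0.236 22 [527. 543. 207.] 284 292 161 170
0.244 23 [529. 544. 206.] 285 292 161 167
0.252 21 [526. 548. 207.] 284 293 159 164
```

View pics/hov.png

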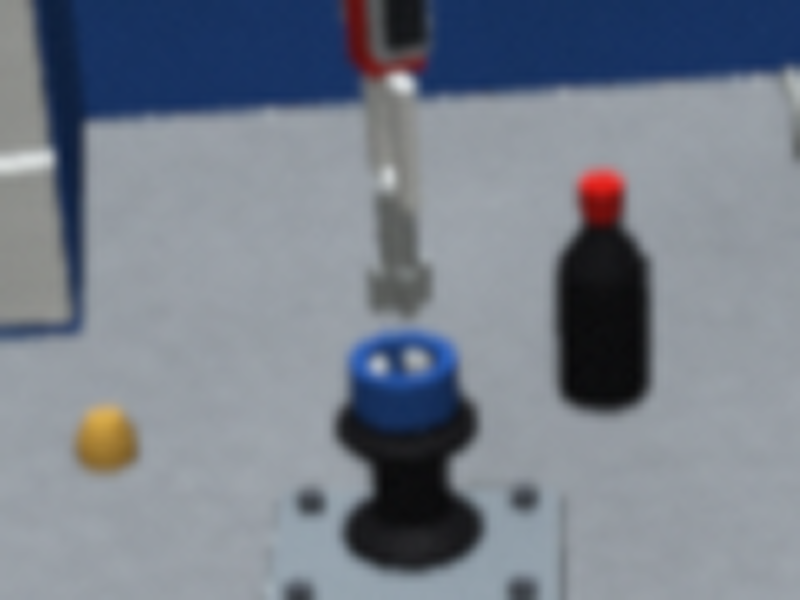

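The foot at (400,290) sits over the mouth centred at (405,362). In x they agree to within about 1 mm (535 against 534.5), so I'll go down gently.

Run:
```python
from h import *
env.movel([.533,.2317,.313],.06);st('pre')
f=env.movel([.533,.2317,.2945],.02,stop_force=4);env.dwell(.2);st(f'down {f}')
```

```text
pre t8.9 [532.8 231.6 312.4] F [ 1.   0.6 -1.3] T [ 0.06 -0.02  0.  ] op0.0235 g50
down False t10.2 [533.  231.7 294.6] F [-0.   0.  -1.4] T [ 0.08 -0.01 -0.04] op0.0235 g50
```

Run:
```python
from h import *
f=env.movel([.533,.2317,.289],.015,stop_force=4);s=st(f'floor {f}')
# feel groove play by small turns
z=s['tcp_pos'][2]
if f and z<.2965:
    p,_=camera('side');cv2.imwrite('pics/home.png',cv2.resize(p[150:240,230:350],(800,600),interpolation=cv2.INTER_CUBIC))
```

```text
floor True t10.4 [533.2 231.8 294. ] F [-1.1 -0.8  5. ] T [-0.09  0.19 -0.01] op0.0235 g51
```

View pics/home.png

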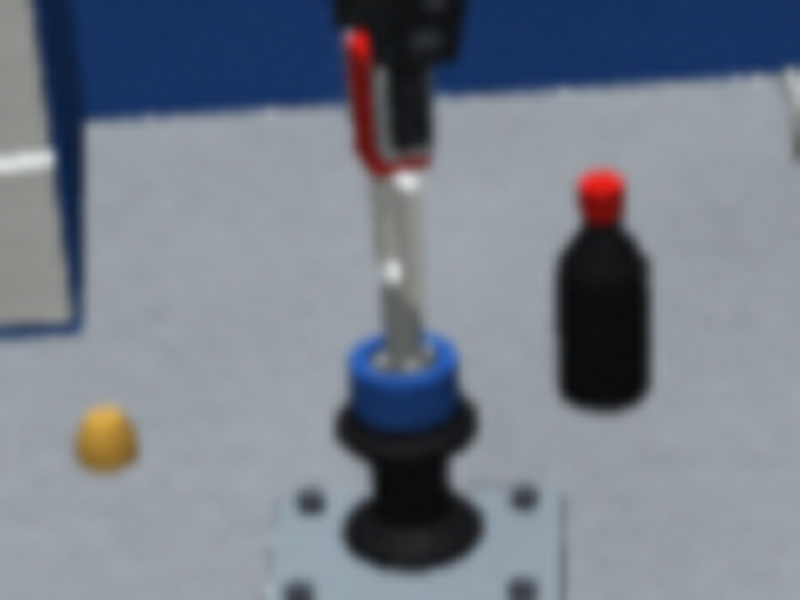

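The key is standing in the mouth with its shaft at (405,345). The foot met the floor at TCP z = 294.0 mm, which puts the tip at about 112 mm and fully home. I'll release it and retreat.

Run:
```python
from h import *
env.grip(.05);st('open');env.movel([.533,.2317,.40],.08)
env.dwell(.7);st('up')
p,d=camera('side');t,dt=camera('top')
W=cloud('side',d);k=(abs(W[...,0]-.533)<.05)&(abs(W[...,1]-.23)<.05)&(W[...,2]<.3);from m import masks
q=W[k&masks(p)[0]];print('red z',np.percentile(q[:,2],[1,99]),q[:,:2].mean(0))
cv2.imwrite('pics/fin.png',cv2.resize(p[120:420,220:460],(640,600)) if 0 else cv2.resize(p[100:400,150:550],(800,600)))
```

```text
open t10.8 [532.4 231.3 292.4] F [-0.3 -0.7 -0. ] T [ 0.1  -0.04 -0.  ] op0.0499 g0
up t13.0 [533.  231.7 400. ] F [ 0.2 -0.1  0.4] T [ 0.   -0.02  0.04] op0.0496 g0
red z [0.21577655 0.26405948] [0.53432336 0.22192399]
```

View pics/fin.png

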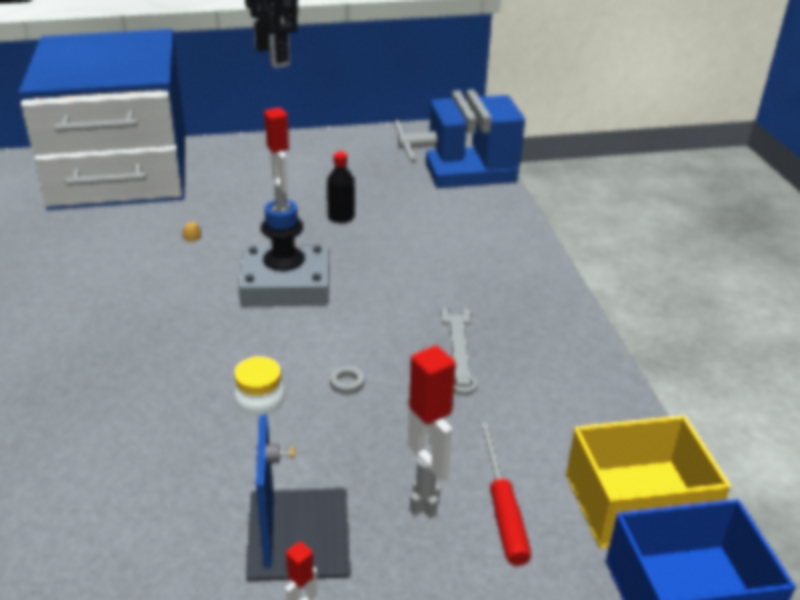

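The key stands upright by itself in the hub at (278,160). Its top is at about 262 mm, which is fully home, and nothing else has moved.

```bash
python3 -c "
from h import *
print(job.job_done())"
```

```text
the job is handed in; nothing more can be done
None
```

The middle-sized key is off its stand and standing upright by itself, fully home in the hub's cross recess; I lined it up with the grooves by eye before lowering, so it went straight in without needing a turn, and the job was handed in about 13 s in.

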